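# Eject the finished bearing through the lever guard

## Task

Eject the plain ring bearing from the twin-nest bench press: reach down through the guard window over its lever, press that ejector lever all the way down with the fingertips and finish while holding it down, so that I can take the bearing out. Do not touch the guard frame, do not touch, grasp or lift the parts in the nests, leave the toothed pulley seated in the other nest, and leave everything else on the bench where it is.

Things in the scene. Friction and masses are not known exactly. Their poses are not given: they have to be found in the camera images.
- press: Bench press, grey base at x -70 to 340, y +-125 mm. Origin on the bench midway between the two ejector pads; x points from the operator through nests to column, y left, z up. Two 44 mm nests at x 120, y +37 and -37 mm in a plate (x 81-159 mm, top 56 mm high). Ram head from x 175 mm back, up to 265 mm high. Each lever lifts the part in the nest straight behind it (same side). Place and yaw vary.
- guard: Dark sheet-steel guard over the two levers, fixed to the press; must not be touched. Same origin and axes as press. A box with front and side walls and a flat, level 4 mm top, top face at z 56 mm, outline x -49 to +43, y -84 to +84 mm, with two open windows. A 12 mm wide bar at y 0 lies between the windows.
- window_left (a point): Centre of the left window's opening, at the level of the guard's top face (56 mm above the bench). The window measures 66 mm along the press's x and 62 mm along its y. Axes as press.
- window_right (a point): Centre of the right window's opening, same size as the left one. Axes as press.
- pad_left (a point): Ribbed flat aluminium finger pad at the end of the left ejector lever, 36 mm along x, 34 mm along y, 5 mm thick, straight below the centre of the left window. Origin at the centre of its top face, 38 mm above the bench at rest (18 mm below the guard's top face) and 26 mm when fully down.
- pad_right (a point): The same pad on the right ejector lever, below the right window.
- lever_left (a joint): Left ejector lever, hinged 65 mm behind its pad: 0 rad at rest (pad up), 0.185 rad fully down on its stop (pad 12 mm lower). Spring-loaded: takes about 2 N at the pad to start and 6 N to hold fully down; springs back up when let go.
- lever_right (a joint): Right ejector lever, same values and spring.
- bearing: Plain ring bearing, steel with a black seal line, 42 mm outer and 30 mm inner diameter, 8 mm high, 35 g, loose in the left or the right nest. Origin at the centre of its underside; seated, this is 48 mm above the bench and its top is flush with the nest plate; with its lever fully down it stands 10 mm higher.
- pulley: Black toothed chain pulley, 42 mm diameter, 8 mm high, steel hub with a small hole, loose in the other nest. Origin at the centre of its underside, 48 mm above the bench when seated. To be left seated.
- drift: Stepped aluminium pressing drift, 26 mm diameter, 38 mm tall, standing on the press base beside the guard. Origin at the centre of its underside. Leave alone.
- driver: Screwdriver, 160 mm long, black handle, lying on the bench in front of the press. Leave alone.
- lube: Grey chain-oil bottle, 44 mm diameter, 120 mm tall, standing to the left of the press. Origin under its centre. Leave alone.
- grease: White grease jar with a grey lid, 60 mm diameter, 50 mm tall, standing to the right of the press. Leave alone.
- sprocket: Steel sprocket, 71 mm diameter, 4 mm thick, lying flat to the right of the press. Leave alone.
- pedal: Bicycle pedal, about 75 x 120 x 26 mm, lying to the left of the press. Leave alone.
- spanner: Steel spanner, 170 mm long, lying on the bench in front of the press. Leave alone.
Things that resemble listed ones, but are neither listed nor needed, are in the scene too. What is shaped like the bearing but green is not meant.

How it is judged (in metres and radians):
At the end, for the whole second after the job is handed in: The fingers press on the pad of the bearing's lever (over 1 N) and hold it down (joint over 0.16 of 0.185 rad); the bearing stands raised over 8 mm in its nest, at rest, on the ejector alone; the pulley is still seated (raised less than 2 mm) (z of bearing in the frame of press above 0.0562 m and z of pulley in the frame of press below 0.05 m and ((y of bearing in the frame of press above 0.03 m and value of joint lever_left above 0.16 rad and contact force between the fingers and lever_left above 1 N) or (y of bearing in the frame of press below -0.03 m and value of joint lever_right above 0.16 rad and contact force between the fingers and lever_right above 1 N)) and linear speed of bearing below 0.02 m/s); the arm keeps its last pose, push and grip.
It fails at once if the robot touches the guard frame (contact force between guard and the fingers above 0.3 N or contact force between guard and the arm above 0.3 N).
It fails at once if the robot touches, grasps or lifts a part in the nests (contact force between any of bearing, pulley and the fingers above 0.3 N or contact force between any of bearing, pulley and the arm above 0.3 N).
It fails at once if the pulley is ejected: it rises more than 3 mm in its nest (z of pulley in the frame of press above 0.051 m).
It fails at once if something else on the bench is moved by more than 15 mm (distance of any of drift, driver, lube, grease, sprocket, pedal, spanner from where it was at the start of the episode above 0.015 m).
It also fails if it takes over 32 s, if anything falls off the work surface, if the arm or the gripper's body presses on something with over 40 N, if the wrist force passes 120 N, or if a joint passes its speed limit or range.

## Robot

A 6-joint arm with a two-finger parallel gripper is mounted at the origin on the work surface. World frame = base frame: x ahead of the robot, y to its left, z up, the work surface at z = 0. Lengths are in mm, angles in rad, forces in N, time in s.
With the tool pointing down it reaches from about 350 to 875 mm from the base axis. Payload 4.2 kg.
Tool frame: the origin (TCP) lies at the very end of the fingers, on their centre line; the grasp point (between the pads) lies 19 mm behind it; z points along the fingers, y is the direction in which the jaws open and shut (so a half turn about z gives the same grasp; the last joint's range is limited). The gripper opens to 85 mm and grips with 20 to 120 N. Pads are 22 mm wide; open, the fingers measure 114 mm over their backs; the gripper's body (76 mm by 85 mm) begins 54 mm behind the grasp point. The pads swing forward as they close: fully open they stand 13 mm farther back than shut.
Start: joints at [-0.873, 0.385, 0.008, 0, -1.194, -0.259], TCP at [265.545, -565.76, 231.312] pointing down, gripper open.
Joint ranges: [-3.14, 3.14], [-1.21, 2.06], [-1.07, 1.41], [-3.16, 2.05], [-2.99, -0.16], [-3.1, 3.1]. Speed limits (rad/s): [2.79, 2.79, 3.14, 3.14, 3.14, 3.14].

## Interface

Orientations are given as a unit quaternion [x, y, z, w].
In Python, from bench import read_state, get_image, camera_params, job_done gives the robot as it stands.
- The arm moves only by the tool send_rows, never from a script. Its arguments are lists of equal length, an entry for each row: "translation": the shift along the tool's x, y, z in m, a list of three; "yaw": the turn about the tool's z in degrees; "fingers": the closure in counts, from 0 (fully open) to 255 (shut). A call has 1 to 12 rows; each row is the pose to reach, as a shift and turn from the pose measured when the call began, along the tool's axes at that moment; what a row does not reach only later rows make up. A row lasts 1/10 s, in which the tool goes at most 50 mm and 8.59 degrees, less where a joint would pass 70% of its speed; a pose out of reach is approached as far as the arm can. A call with a gripper value outside its range is refused whole. The fingers move at their own pace and stop on an object; the grip force is fixed at half the most. Time passes only in rows, so rows that repeat a pose let the fingers close. It gives the time, the measured TCP pose, the force and the opening at its end, in the units of the state.
- read_state(): the state, without advancing time (a new reading comes with each control period).
- get_image(name): name is "side" or "top"; returns the picture (480x640x3 uint8, blue, green, red); there is no depth.
- camera_params(name): a dict with "mtx" (3x3 intrinsics, pixels), "k1" (the pictures are not rectified: a ray, as slopes to the right and down, at radius r is drawn at 1 + k1 r^2 times it, then the intrinsics apply), "rvec" (rotation vector, rad) and "tvec" (3), from world to camera coordinates, as OpenCV has them. Camera axes: x right, y down, z forward; pixel columns grow to the right and rows downward; lengths in mm; the calibration is good to about 2 mm. A picture is of the moment at which its call begins. camera_params takes no time and is no camera call.
- job_done(): hands the job in, once; it reports no verdict.
The state is a dict: "clock": time; "joints": joint angles; "joint_vel": joint speeds; "joint_efforts": joint torques, N m; "position": TCP position; "ee_rot": TCP orientation; "contact_force": force on the tool from outside, world axes, zero at the start; "wrist_torque": the same for the moment, N m; "gripper_width": finger opening in mm.
Only numpy, scipy, OpenCV 4.12 (cv2) and the standard library are available. Lean on these libraries where they do the work, as an engineer would, in place of code of your own. Each camera call takes 0.05 s, during which the arm holds its last target.

## Working session

There is one attempt and no reset: what is moved stays moved. The work goes in short steps, Python scripts to look and compute and a tool call to move; the robot and the scene stay as the last step left them, time stands still between calls to the robot, and variables do not carry over. Pictures are saved under pics/ and viewed, and the job is handed in when it is done.

Besides the shell and the picture viewer there is one more tool, called by a JSON object that holds its "api" and its "payload", one argument or row to a line. send_rows: Moves the arm, as the interface text tells. Its arguments: {"type":"object","properties":{"translation":{"type":"array","items":{"type":"array","items":{"type":"number"}}},"yaw":{"type":"array","items":{"type":"number"}},"fingers":{"type":"array","items":{"type":"number"}}},"required":["translation","yaw","fingers"]}

```bash
mkdir -p pics; ls; python3 - <<'E'
from bench import *
import cv2
print(read_state())
for n in("side","top"):
    cv2.imwrite(f"pics/{n}0.png",get_image(n)); print(n,camera_params(n))
E
```

```text
pics
{'clock': 0.0, 'joints': array([-8.73387123e-01,  3.85571249e-01,  6.62589904e-03, -5.01897610e-04,
       -1.19400801e+00, -2.58591716e-01]), 'joint_vel': array([-0.00095692, -0.0006252 , -0.00013779, -0.00098005, -0.0005046 ,
        0.00047494]), 'joint_efforts': array([ 1.41540615e-03, -3.92289555e+01,  1.88402706e+01,  4.18591797e+00,
       -4.54402354e-03, -1.85053381e-05]), 'position': array([ 265.30689837, -565.2473914 ,  230.21231902]), 'ee_rot': array([-2.17562081e-01,  9.76045861e-01,  1.06492641e-03, -2.89020214e-04]), 'contact_force': array([-1.35042591, -1.06598863,  0.03331484]), 'wrist_torque': array([ 0.04783159, -0.02633334,  0.04759083]), 'gripper_width': 85.23746836615133}
side {'mtx': array([[451.76987715,   0.        , 316.75556292],
       [  0.        , 451.76987715, 239.5334439 ],
       [  0.        ,   0.        ,   1.        ]]), 'k1': 0.02797529499728824, 'rvec': array([ 0.6883898 , -2.65844375,  1.08893076]), 'tvec': array([485.33699429, 194.68366962, 646.9087677 ])}
top {'mtx': array([[477.99018584,   0.        , 310.64404711],
       [  0.        , 477.99018584, 245.12130692],
       [  0.        ,   0.        ,   1.        ]]), 'k1': -0.053609563257706036, 'rvec': array([ 2.1861499 , -2.12279866,  0.12621936]), 'tvec': array([ 38.77312649, 535.47795323, 820.1694839 ])}
```

View pics/top0.png

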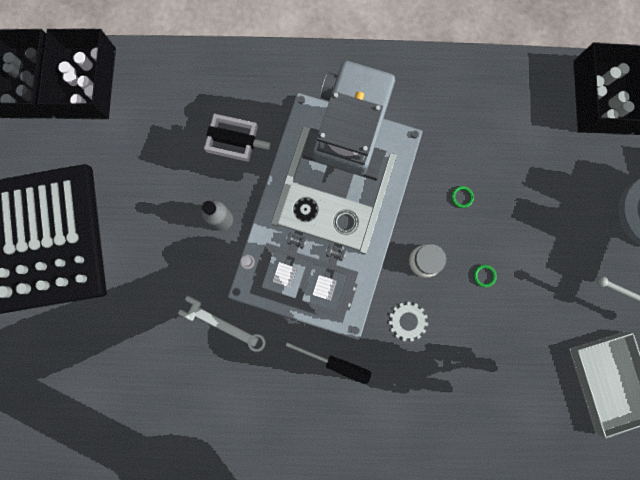

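View pics/side0.png

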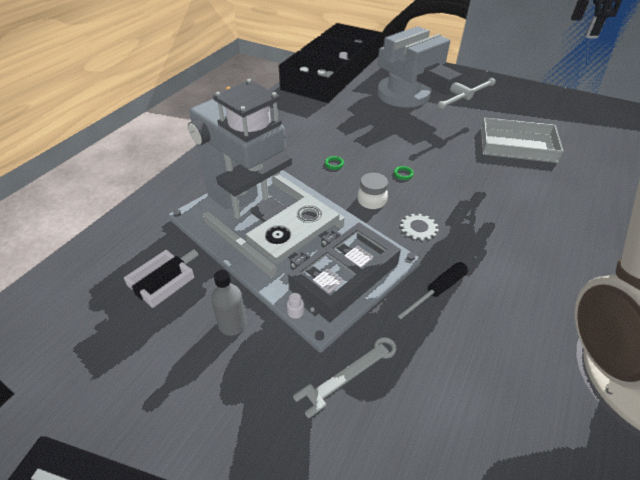

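The top view shows two candidates in the nests. The black toothed disc with a hub is at (305,209), in the left nest, and a plain steel ring is at (346,222), in the right nest. The green rings at (462,197) and (485,275) on the bench are excluded. I'll check this in an enlarged crop.

```bash
python3 - <<'E'
import cv2,numpy as np
a=cv2.imread("pics/top0.png")[170:340,225:425]
cv2.imwrite("pics/top0c.png",cv2.resize(a,None,fx=3.5,fy=3.5,interpolation=cv2.INTER_CUBIC))
b=cv2.imread("pics/side0.png")[190:340,230:430]
cv2.imwrite("pics/side0c.png",cv2.resize(b,None,fx=4,fy=4,interpolation=cv2.INTER_CUBIC))
E
```

```text
(no output)
```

View pics/top0c.png

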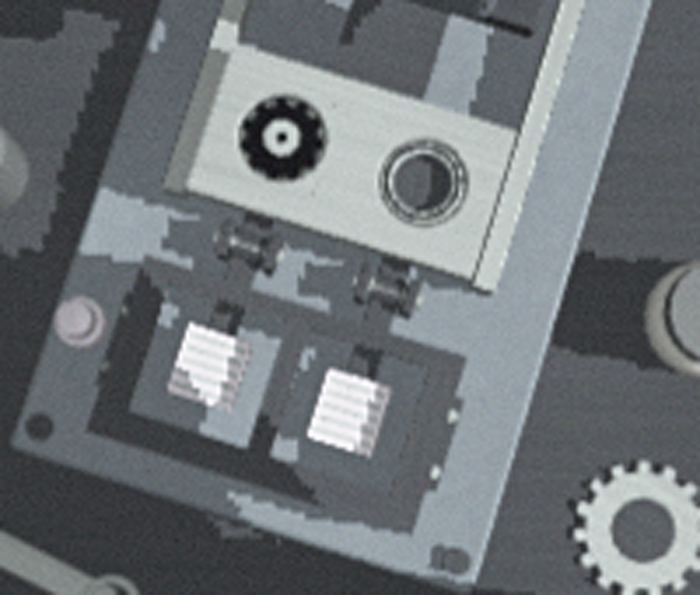

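View pics/side0c.png

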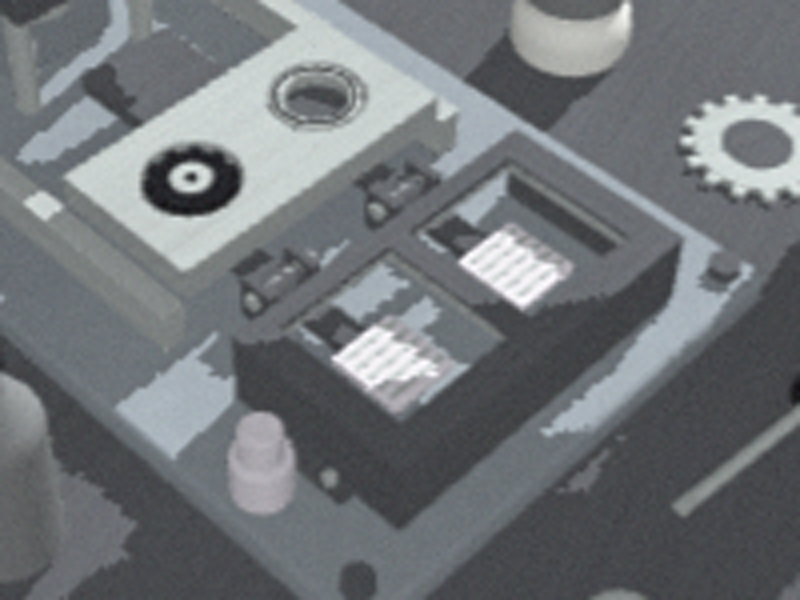

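The bearing, a plain steel ring with a dark seal line, is in the right nest at top-view pixel (346,222). The left nest at (306,209) holds the toothed pulley. I'll press the right lever, whose pad is near (325,288) in the top view. Next I measure its position.

```bash
cat > h.py <<'E'
import numpy as np,cv2
from bench import camera_params
from scipy.optimize import brentq
P={n:camera_params(n) for n in("side","top")}
def ray(n,uv):
    p=P[n];K=p["mtx"];d=np.array([(uv[0]-K[0,2])/K[0,0],(uv[1]-K[1,2])/K[1,1]])
    r=np.linalg.norm(d);ru=brentq(lambda t:t*(1+p["k1"]*t*t)-r,0,2)
    d=d*ru/r if r>0 else d
    R=cv2.Rodrigues(p["rvec"])[0];return -R.T@p["tvec"],R.T@np.r_[d,1]
def onz(n,uv,z):
    o,d=ray(n,uv);return (o+d*(z-o[2])/d[2])[:2]
def proj(n,X):
    p=P[n];R=cv2.Rodrigues(p["rvec"])[0];c=R@np.asarray(X,float)+p["tvec"];d=c[:2]/c[2]
    d=d*(1+p["k1"]*(d@d));K=p["mtx"];return np.array([K[0,0]*d[0]+K[0,2],K[1,1]*d[1]+K[1,2]])
E
python3 - <<'E'
from h import *
im={n:cv2.imread(f"pics/{n}0.png") for n in P}
C={"top":dict(b=(346.1,222),p=(305.9,209.1)),"side":dict(b=(230+318/4,190+97/4),p=(230+192/4,190+180/4))}
for n in P:
    b,p=[onz(n,C[n][k],56) for k in"bp"]
    d=p-b;print(n,"bearing",b,"pulley",p,"dist",np.linalg.norm(d),"yaw",np.degrees(np.arctan2(-d[0],d[1])))
    g=im[n].min(2)>200
    m=g.astype(np.uint8)
    if n=="top": win=(262,255,345,305)
    else: win=(305,240,385,300)
    w=np.zeros_like(m);w[win[1]:win[3],win[0]:win[2]]=m[win[1]:win[3],win[0]:win[2]]
    w=cv2.morphologyEx(w,cv2.MORPH_CLOSE,np.ones((5,5)))
    N,_,st,ce=cv2.connectedComponentsWithStats(w)
    for i in range(1,N):
        if st[i,4]>60: print(" pad",st[i],ce[i],onz(n,ce[i],38))
    yaw=np.arctan2(-d[0],d[1]);ex=np.array([np.cos(yaw),np.sin(yaw)])
    o=(b+p)/2-120*ex;ey=np.array([-ex[1],ex[0]]);print(" origin",o,"padR by nests",o-37*ey)
E
```

```text
side bearing [571.44276339  -3.20905355] pulley [592.2593511   68.11007297] dist 74.29500744752971 yaw -16.27144004163487
 pad [345 248  25  19 245] [357.23265306 256.71836735] [459.62073084  32.3962156 ]
 pad [313 272  27  15 214] [325.26635514 279.41121495] [483.16342696 101.5090655 ]
 origin [466.65764821  66.07309904] padR by nests [456.29068316  30.55513125]
top bearing [573.78971216  -6.42796663] pulley [594.68596114  64.51898422] dist 73.96028026042535 yaw -16.411463917328962
 pad [275 262  17  24 241] [283.36929461 272.53941909] [483.40331236 101.09733675]
 pad [313 276  20  23 298] [322.2885906  286.77181208] [460.40772437  31.82213232]
 origin [469.12694102  62.94951604] padR by nests [458.67320546  27.45698989]
```

```bash
cat > mv.py <<'E'
import sys,numpy as np
from bench import read_state
from scipy.spatial.transform import Rotation as R
s=read_state();T=R.from_quat(s["ee_rot"]);t=np.array(list(map(float,sys.argv[1:4])))
ya=np.degrees(np.arctan2(*T.as_matrix()[[1,0],1]))
print("pos",s["position"],"toolz",T.as_matrix()[:,2],"shift mm",T.inv().apply(t-s["position"]),"yaw",(ya-73.65),s["clock"],s["contact_force"],s["gripper_width"])
E
python3 mv.py 457.5 29 200
python3 - <<'E'
from h import *
y=np.radians(-16.35);ex=np.array([np.cos(y),np.sin(y)]);ey=np.array([-ex[1],ex[0]]);o=np.array([467.9,64.5])
def q(cx,cy,a,b,z): return [np.r_[o+(cx+i*a/2)*ex+(cy+j*b/2)*ey,z] for i,j in((-1,-1),(1,-1),(1,1),(-1,1))]
for n,(x0,y0,x1,y1) in dict(top=(235,220,375,340),side=(280,210,420,330)).items():
    im=cv2.imread(f"pics/{n}0.png")[y0:y1,x0:x1];im=cv2.resize(im,None,fx=5,fy=5,interpolation=cv2.INTER_CUBIC)
    for s,c in((37,(0,0,255)),(-37,(0,255,0))):
        for Q in(q(0,s,66,62,56),q(0,s,36,34,38)):
            pts=[(proj(n,X)-(x0,y0)+.5)*5 for X in Q]
            cv2.polylines(im,[np.int32(pts)],True,c,1)
    cv2.imwrite(f"pics/ov_{n}.png",im)
E
```

```text
pos [ 265.34284093 -565.32558105  230.34836439] toolz [-8.86880763e-04  1.66797692e-03 -9.99998216e-01] shift mm [-426.38675501  456.3892075    31.1692111 ] yaw 41.482591743116345 0.1 [ 0.01218916  0.09424424 -0.68213115] 85.2270001124516
```

View pics/ov_top.png

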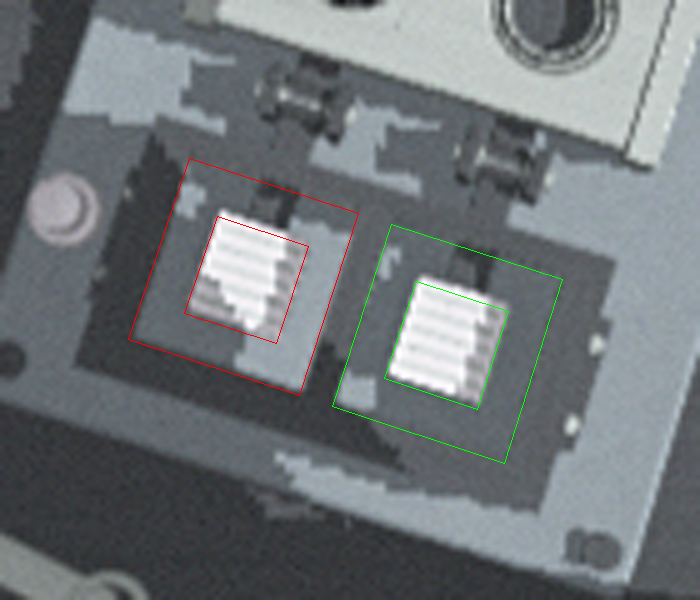

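View pics/ov_side.png

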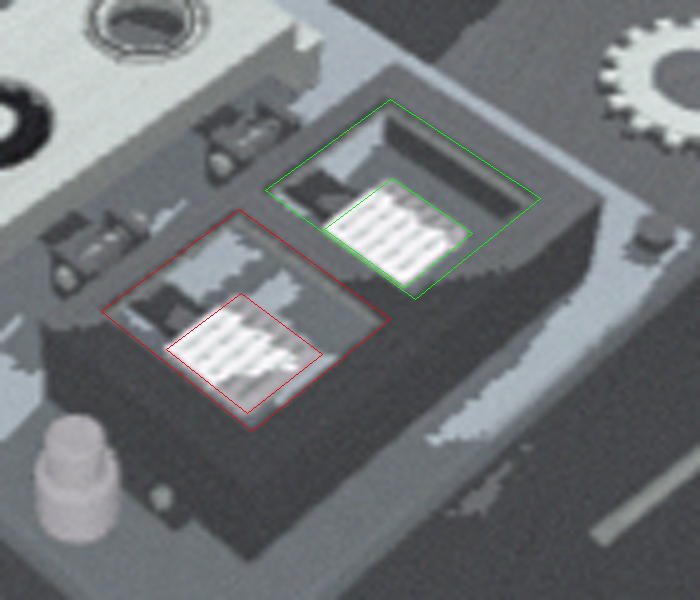

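The overlay shows the projected windows and pads landing on their images in both views. The right pad is at world (457.5, 29), with press yaw -16.35°. I'll go above it with the fingers closed.

{"api": "send_rows", "payload": {
  "translation": [
    [-0.426, 0.456, 0.031],
    [-0.426, 0.456, 0.031],
    [-0.426, 0.456, 0.031],
    [-0.426, 0.456, 0.031],
    [-0.426, 0.456, 0.031],
    [-0.426, 0.456, 0.031],
    [-0.426, 0.456, 0.031],
    [-0.426, 0.456, 0.031],
    [-0.426, 0.456, 0.031],
    [-0.426, 0.456, 0.031],
    [-0.426, 0.456, 0.031],
    [-0.426, 0.456, 0.031]
  ],
  "yaw": [41.5, 41.5, 41.5, 41.5, 41.5, 41.5, 41.5, 41.5, 41.5, 41.5, 41.5, 41.5],
  "fingers": [255, 255, 255, 255, 255, 255, 255, 255, 255, 255, 255, 255]
}}

```text
clock: 1.3
position: [443.6, -11.9, 202.4]
ee_rot: [0.142, 0.99, 0.001, -0.001]
contact_force: [1.8, -0.8, -0.3]
gripper_width: 0.0
```

```bash
python3 mv.py 457.5 29 100
```

```text
pos [443.59076744 -11.8968003  202.36422423] toolz [-8.12230059e-04  1.81630371e-03 -9.99998021e-01] shift mm [ -1.96902454  43.0032672  102.42700513] yaw 0.003597135489982861 1.3 [ 1.78570682 -0.77320985 -0.26892296] 0.04494806887905438
```

{"api": "send_rows", "payload": {
  "translation": [
    [-0.002, 0.043, 0.02],
    [-0.002, 0.043, 0.06],
    [-0.002, 0.043, 0.102],
    [-0.002, 0.043, 0.102],
    [-0.002, 0.043, 0.102],
    [-0.002, 0.043, 0.102]
  ],
  "yaw": [0, 0, 0, 0, 0, 0],
  "fingers": [255, 255, 255, 255, 255, 255]
}}

```text
clock: 1.9
position: [459.1, 29.2, 102.4]
ee_rot: [0.142, 0.99, 0.002, 0.001]
contact_force: [0.2, 0.8, 0.8]
gripper_width: -0.3
```

```bash
python3 mv.py 456.5 29.3 38; python3 - <<'E'
from bench import *
import cv2
for n,(x0,y0,x1,y1) in dict(top=(215,150,415,310),side=(240,150,440,310)).items():
    im=get_image(n);cv2.imwrite(f"pics/{n}1.png",im)
    cv2.imwrite(f"pics/{n}1c.png",cv2.resize(im[y0:y1,x0:x1],None,fx=3.5,fy=3.5,interpolation=cv2.INTER_CUBIC))
E
```

```text
pos [459.11428404  29.2328691  102.44942265] toolz [ 0.00305068  0.00288594 -0.99999118] shift mm [ 2.66389212 -0.90492517 64.44107274] yaw 0.008818320305877592 1.9 [0.24866361 0.78216542 0.81970436] -0.29826305205577525
```

View pics/side1c.png

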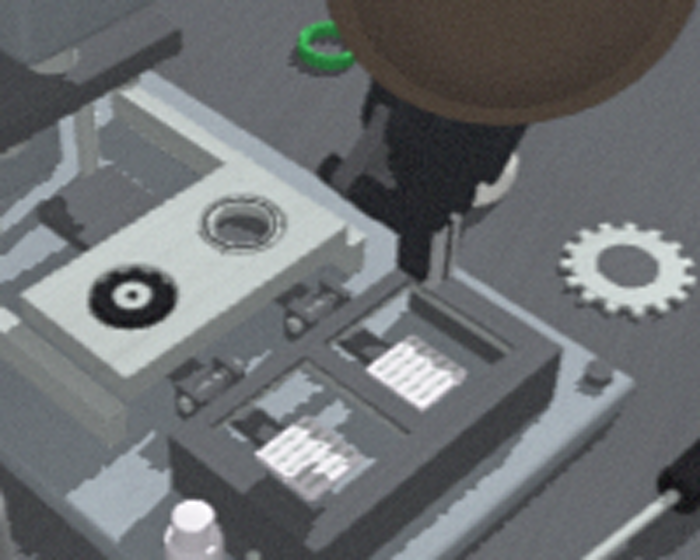

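View pics/top1c.png

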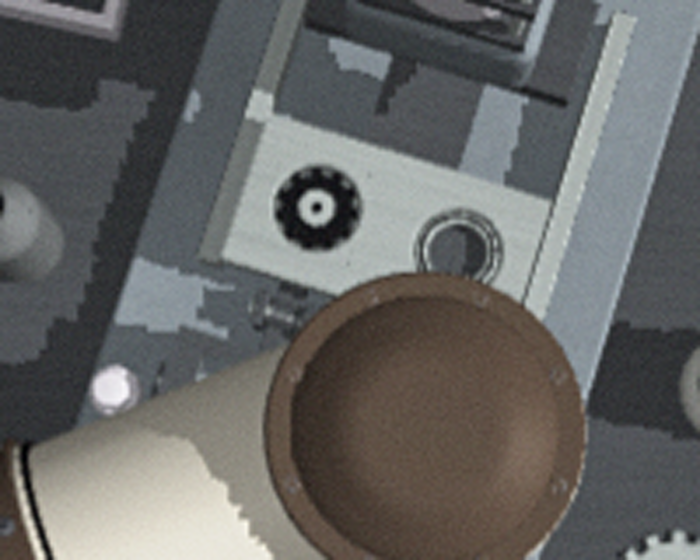

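The side view shows the shut fingertips at about (365,230), above the right window. The top view has the wrist covering the pads. I'll check that the tip pixel agrees with the measured TCP.

```bash
python3 -c "
from h import *
print(proj('side',[459.1,29.2,102.4]),[proj('side',[459.1+a*.96+b*.28,29.2-a*.28+b*.96,102.4]) for a in(-11,11) for b in (-14,14)])"; python3 mv.py 456.5 29.3 60
```

```text
[361.12528842 227.94497693] [array([372.2583814 , 227.06069729]), array([360.49228673, 235.88594854]), array([361.73737993, 220.27531359]), array([349.9507138 , 228.83227494])]
pos [458.93993419  29.21065389 102.53444778] toolz [ 0.00351642  0.00340762 -0.99998801] shift mm [ 2.46892943 -0.78289703 42.52566248] yaw -0.013906686047548078 2.0 [ 0.35025344 -0.66541847  0.36931505] 0.05211217191700272
```

{"api": "send_rows", "payload": {
  "translation": [
    [0.0025, -0.0008, 0.015],
    [0.0025, -0.0008, 0.035],
    [0.0025, -0.0008, 0.05],
    [0.0025, -0.0008, 0.058],
    [0.0025, -0.0008, 0.06],
    [0.0025, -0.0008, 0.06]
  ],
  "yaw": [0, 0, 0, 0, 0, 0],
  "fingers": [255, 255, 255, 255, 255, 255]
}}

```text
clock: 2.6
position: [457.1, 29.5, 43.2]
ee_rot: [0.142, 0.99, 0.002, 0.002]
contact_force: [-0.5, -0.6, -0.1]
gripper_width: -0.0
```

```bash
python3 mv.py 456.5 29.3 25; python3 - <<'E'
from bench import *
import cv2
for n,(x0,y0,x1,y1) in dict(side=(280,170,440,310)).items():
    im=get_image(n);cv2.imwrite(f"pics/{n}2.png",im)
    cv2.imwrite(f"pics/{n}2c.png",cv2.resize(im[y0:y1,x0:x1],None,fx=4,fy=4,interpolation=cv2.INTER_CUBIC))
E
```

```text
pos [457.13311115  29.46969791  43.1770999 ] toolz [ 0.00487223  0.00386332 -0.99998067] shift mm [ 0.62483378 -0.43352303 18.17300824] yaw -0.014043258793009272 2.6 [-0.51307745 -0.57664519 -0.07436771] -0.004279063123162936
```

View pics/side2c.png

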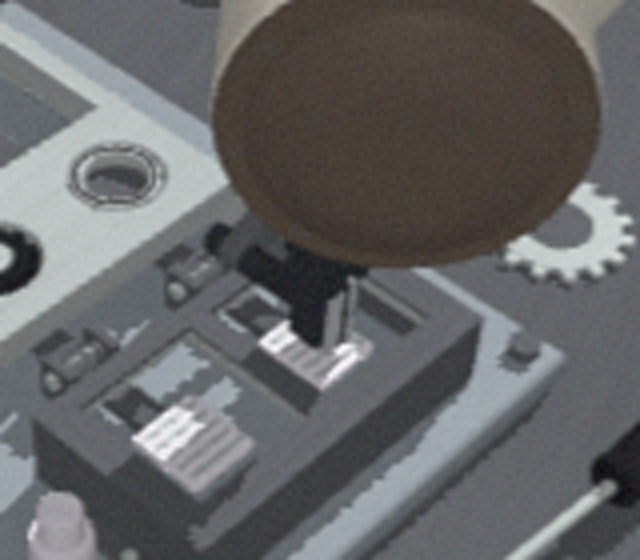

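The fingertips at side-view pixel (360,256) are over the right pad and inside the window. Before pressing, I check how high the outer gripper knuckle at (335,230) sits above the guard.

```bash
python3 -c "
from h import *
for b in (30,45,57):
  for h in(20,30,45,60): print(b,h,proj('side',[457.1+b*.28,29.5+b*.96,43.2+h]))"
```

```text
30 20 [348.00294804 255.24495324]
30 30 [348.32997736 250.97861281]
30 45 [348.833214   244.41766112]
30 60 [349.35233876 237.65482203]
45 20 [341.6049915  260.14925116]
45 30 [341.87099798 255.88749972]
45 45 [342.28042572 249.33204667]
45 60 [342.70289899 242.57289858]
57 20 [336.39077332 264.14668712]
57 30 [336.60612841 259.88932446]
57 45 [336.93765632 253.33934976]
57 60 [337.27982519 246.58423545]
```

Judging by its pixel, the knuckle is over 80 mm above the tip, so it is well clear. Now I press, slowing toward the end.

{"api": "send_rows", "payload": {
  "translation": [
    [0.0005, -0.0005, 0.003],
    [0.0005, -0.0005, 0.006],
    [0.0005, -0.0005, 0.008],
    [0.0005, -0.0005, 0.01],
    [0.0005, -0.0005, 0.012],
    [0.0005, -0.0005, 0.013],
    [0.0005, -0.0005, 0.013]
  ],
  "yaw": [0, 0, 0, 0, 0, 0, 0],
  "fingers": [255, 255, 255, 255, 255, 255, 255]
}}

```text
clock: 3.35
position: [456.7, 29.5, 30.4]
ee_rot: [0.142, 0.99, 0.002, 0.002]
contact_force: [-2.1, 2.1, 5.6]
gripper_width: 0.0
```

```bash
python3 mv.py 456.5 29.3 27
```

```text
pos [456.67700058  29.45943181  30.42806054] toolz [ 0.00518678  0.00410575 -0.99997812] shift mm [ 0.13806805 -0.22131139  3.42641288] yaw 0.003091315129424288 3.35 [-2.06427318  2.09928758  5.58884967] 0.02479531947835005
```

{"api": "send_rows", "payload": {
  "translation": [
    [0, 0, 0.001],
    [0, 0, 0.002],
    [0, 0, 0.0025],
    [0, 0, 0.003],
    [0, 0, 0.003]
  ],
  "yaw": [0, 0, 0, 0, 0],
  "fingers": [255, 255, 255, 255, 255]
}}

```text
clock: 3.85
position: [456.7, 29.5, 27.7]
ee_rot: [0.142, 0.99, 0.002, 0.002]
contact_force: [-2.0, 0.2, 6.8]
gripper_width: 0.2
```

```bash
python3 mv.py 456.5 29.3 26.5; python3 - <<'E'
from bench import *
import cv2
for n,(x0,y0,x1,y1) in dict(top=(260,170,400,270),side=(250,170,410,310)).items():
    im=get_image(n);cv2.imwrite(f"pics/{n}3.png",im)
    cv2.imwrite(f"pics/{n}3c.png",cv2.resize(im[y0:y1,x0:x1],None,fx=4,fy=4,interpolation=cv2.INTER_CUBIC))
E
python3 mv.py 456.5 29.3 26.5
```

```text
pos [456.70372483  29.52916875  27.71231755] toolz [ 0.00520892  0.00398228 -0.9999785 ] shift mm [ 0.13580244 -0.28359257  1.21031769] yaw 0.027169127521858627 3.85 [-2.04883974  0.18484882  6.84463859] 0.16774042371364264
pos [456.70731593  29.53146875  27.74021467] toolz [ 0.00525796  0.00401128 -0.99997813] shift mm [ 0.13876848 -0.28700337  1.238169  ] yaw 0.02912927571830437 3.95 [-2.50775148  0.60087169  6.30054618] -0.04688806859008493
```

View pics/side3c.png

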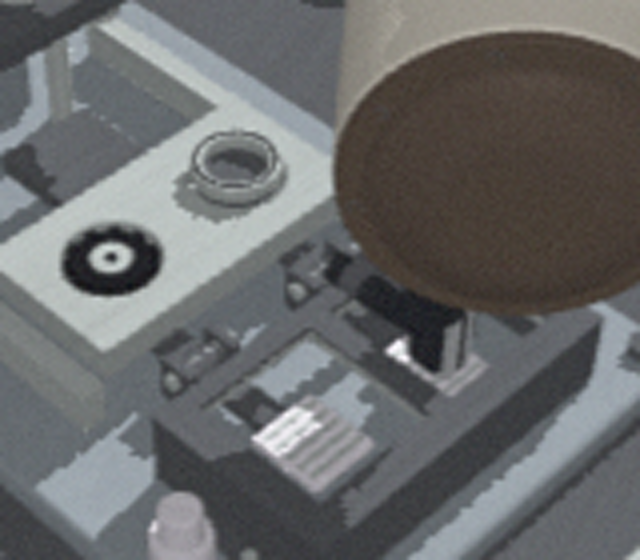

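View pics/top3c.png

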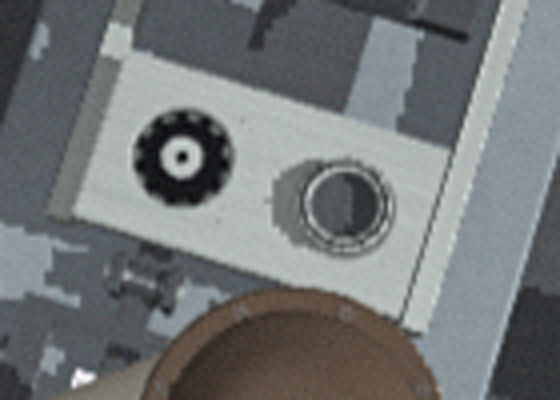

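The bearing now stands raised in the right nest at side pixel (309,212), and the pulley at (278,235) is still seated. The force of about 6.5 N is only the spring, so I press on until the lever reaches its stop.

{"api": "send_rows", "payload": {
  "translation": [
    [0, 0, 0.0005],
    [0, 0, 0.001],
    [0, 0, 0.0015],
    [0, 0, 0.0015],
    [0, 0, 0.0015]
  ],
  "yaw": [0, 0, 0, 0, 0],
  "fingers": [255, 255, 255, 255, 255]
}}

```text
clock: 4.45
position: [456.8, 29.5, 27.0]
ee_rot: [0.142, 0.99, 0.002, 0.002]
contact_force: [-3.5, -0.1, 10.9]
gripper_width: -0.2
```

```bash
python3 mv.py 456.5 29.3 26
```

```text
pos [456.76215751  29.53798965  27.02863893] toolz [ 0.0054284   0.00381441 -0.99997799] shift mm [ 0.1891079  -0.30731117  1.02628541] yaw 0.05623442147893343 4.45 [-3.46059083 -0.05582766 10.93004242] -0.16301146270250683
```

Force rose to 11 N over only 0.7 mm of travel, so the lever is on its stop. Last, I check the bearing height from two views and that the hold is steady.

```bash
python3 - <<'E'
from bench import *
import cv2
for n,(x0,y0,x1,y1) in dict(top=(290,180,390,260),side=(260,180,360,260)).items():
    im=get_image(n);cv2.imwrite(f"pics/{n}4.png",im)
    cv2.imwrite(f"pics/{n}4c.png",cv2.resize(im[y0:y1,x0:x1],None,fx=6,fy=6,interpolation=cv2.INTER_CUBIC))
    s=read_state();print(s["clock"],s["position"],s["contact_force"])
for i in range(8):get_image("side")
s=read_state();print(s["clock"],s["position"],s["contact_force"],abs(s["joint_vel"]).max())
E
```

```text
4.5 [456.7309815   29.52262802  27.00908505] [-4.16800204  0.70539606 11.62741137]
4.55 [456.75439393  29.54388657  27.00776527] [-3.25570394  1.81963973 10.43448075]
4.95 [456.7672893   29.53964813  27.03024312] [-3.34312141  1.77371857 11.11308181] 0.0015313424446030156
```

View pics/side4c.png

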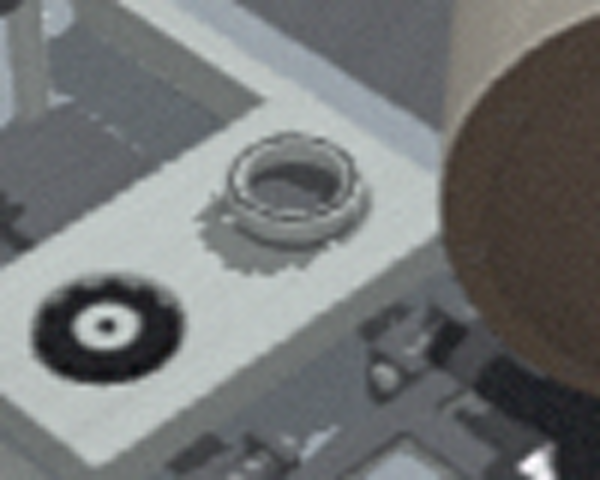

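View pics/top4c.png

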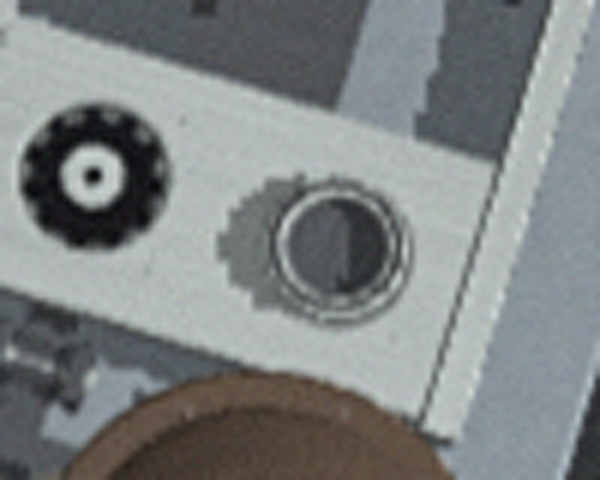

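The top ring of the bearing has moved from row 214.3 to 209.5 in the side view. At about 0.43 px per mm that is roughly 11 mm, so it is fully raised. The pulley is flush with the plate, and the hold is steady at about 11 N.

```bash
python3 -c "
from bench import *
print(job_done())"
```

```text
the job is handed in; nothing more can be done
None
```

The bearing is ejected and I handed the job in with the arm still holding its lever down. The bearing was in the right nest, so I reached through the right window with shut fingers and pressed the right lever onto its stop.

- **Hold:** the force was a steady 10.4–11.6 N over the last half second. It rose about 4 N over the final 0.7 mm of travel, so the lever is on its stop. The fingertips rested at z = 27.0 mm.
- **Bearing and pulley:** the pictures show the bearing raised by roughly 11 mm, a coarse pixel estimate against the nominal 10 mm. The pulley is still flush in the left nest.
- **Guard:** the pictures taken on the way down showed the fingers inside the window and clear of the frame. The measured force stayed within noise until the pad was reached.
- **Disagreements:** the two cameras' estimates of the press position differed by about 3–4 mm, so I used their average. A sideways force of 3–4 N also showed during the press. I took it as friction on the tilted pad and did not check further.
- **Not measured:** I could not read the lever angle directly, and I did not re-measure the other bench items after the move.

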